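Fit the double lid, then take off its dust cover

ROBOT

A 6-joint arm with a two-finger parallel gripper is mounted at the origin on the work surface. World frame = base frame: x ahead of the robot, y to its left, z up, the work surface at z = 0. Lengths are in m, angles in rad, forces in N, time in s.
With the tool pointing down it reaches from about 0.325 to 0.775 m from the base axis. Payload 9.3 kg.
Tool frame: the origin (TCP) lies at the very end of the fingers, on their centre line; the grasp point (between the pads) lies 19 mm behind it (r.tcp_to_grasp is the distance from the TCP to the grasp point, in m); z points along the fingers, y is the direction in which the jaws open and shut (so a half turn about z gives the same grasp; the last joint's range is limited). The gripper opens to 85 mm and grips with 20 to 120 N. Pads are 22 mm wide; open, the fingers measure 114 mm over their backs; the gripper's body (76 mm by 85 mm) begins 54 mm behind the grasp point. The pads swing forward as they close: fully open they stand 13 mm farther back than shut.
Start: joints at [0.99, 0.259, 0.021, 1.334, 0, 1.418], TCP at [0.228, 0.5, 0.231] pointing down, gripper open.
Joint ranges: [-3.04, 3.04], [-0.91, 1.82], [-1.04, 1.36], [-1.92, 1.95], [-1.52, 1.45], [-3.14, 3.14]. Speed limits (rad/s): [2.22, 2.22, 2.79, 3.14, 3.14, 3.14].

INTERFACE

Orientations are given as a unit quaternion [x, y, z, w].
In Python, from bench import r gives the robot as it stands. The module is installed in compiled form; this text tells all that it offers.
- The arm moves only by the shell command python3 -m pendant 'ROWS' [FORCE]. ROWS is JSON, a list of rows, each a list of 7 numbers: the shift along the tool's x, y, z in mm, then the turn, a rotation vector about the tool's x, y, z in rad, then the opening in per cent of the stroke, from 0 (shut) to 100 (fully open). A call has 1 to 5 rows; each row is the pose to reach, as a shift and turn from the pose commanded when the call began, along the tool's axes at that moment; what a row does not reach only later rows make up. A row lasts 1/8 s, in which the tool goes at most 62.5 mm and 10.7 degrees, less where a joint would pass 70% of its speed; a pose out of reach is approached as far as the arm can. A call with a gripper value outside its range is refused whole. The fingers move at their own pace and stop on an object; FORCE is the grip in N (left out, the last holds). Time passes only in rows, so rows that repeat a pose let the fingers close. It gives the time, the measured TCP pose, the force and the opening at its end, in the units of the state.
- r.sense(): the state, without advancing time (a new reading comes with each control period).
- r.read_camera(name): name is "scene" or "top" or "wrist"; returns the picture (480x640x3 uint8, blue, green, red); there is no depth.
- r.camera_info(name): a dict with "fx", "fy", "cx", "cy" (pixels), "R" (3x3) and "t" (3): a world point X has camera coordinates R X + t; the wrist camera has in their place "mount" (4x4, takes a point from camera to tool coordinates, whose origin is the TCP and whose axes are the flange's). Camera axes: x right, y down, z forward; pixel columns grow to the right and rows downward; lengths in m; the calibration is good to about 2 mm. A picture is of the moment at which its call begins: read the wrist's pose just before it. camera_info takes no time and is no camera call.
- r.close_job(): hands the job in, once; it reports no verdict.
The state is a dict: "clock": time; "joint_pos": joint angles; "dq": joint speeds; "tau": joint torques, N m; "ee_pos": TCP position; "orientation": TCP orientation; "ft_force": force on the tool from outside, world axes, zero at the start; "moment": the same for the moment, N m; "finger_gap": finger opening in m.
Only numpy, scipy, OpenCV 4.12 (cv2) and the standard library are available. Lean on these libraries where they do the work, as an engineer would, in place of code of your own. Each camera call takes 0.05 s, during which the arm holds its last target.

TASK

Lift the double lid off its ring stand by the inner lid's tall knob, the dust cover riding along, and lower it gently onto the steel canister, its guide pin going through the eyelet on the canister's side, until the inner lid is fully home; let go of the knob. Then lift the dust cover alone by its collar until it is completely clear above the knob, leaving the inner lid seated, and finish while still holding it up there, level and still. Do not knock the canister out of place, and leave everything else alone.

Things in the scene. Friction and masses are not known exactly. Their poses are not given: they have to be found in the camera images.
- canister: Open round steel canister, full and heavy (1.8 kg), standing loose: 124 mm outer diameter, 110 mm high, 4 mm wall. Origin: centre of its underside, z up. On its own +x side an eyelet ring is welded, lying flat, 40 mm below the rim (point eyelet). It stands left or right on the counter, the ring stand on the other side.
- eyelet (a point): Centre of the eyelet's hole at the ring's top face: on the canister's +x side, 78 mm from its axis, 70 mm above its underside. Hole 14 mm in diameter (vertical), ring 26 mm outer diameter, 8 mm thick (62 to 70 mm above the canister's underside).
- stand: Open ring stand of dark steel, fixed to the counter, 124 mm in diameter, 85 mm high, on whose top ring the double lid waits at the start. Origin: centre of its underside.
- inner_lid: Inner lid, aluminium, about 0.4 kg. Origin: on its axis at the underside of the flange, which lies on the stand's top at the start and on the canister's rim (110 mm up) when home; z up. Flange 128 mm across, 4 mm thick; plug below it 102 mm across, 12 mm deep; crown above it 104 mm across, to 16 mm above the origin. A tab on its +x side carries the guide pin: its yaw must match the canister's.
- knob_top (a point): Centre of the top of the inner lid's knob: a smooth upright black cylinder 24 mm in diameter on the lid's axis, top 69 mm above the inner lid's origin. It stands up through the dust cover's collar; only its top 24 mm are free to grip while the cover is on. Gripped there, it carries both lids.
- pin_tip (a point): Lower end of the stiff steel guide pin: 8 mm in diameter, vertical, 78 mm from the lid's axis on the inner lid's +x side, end 65 mm below the flange's underside; the last 8 mm taper to 3 mm. It enters the eyelet when the flange is 25 mm above the rim, before the plug reaches the mouth; home, it ends 25 mm below the eyelet's top.
- dust_cover: Dust cover (outer lid), nested loosely over the inner lid's crown (3 mm clearance) and held by its weight alone: round steel cover with skirt, 116 mm across, about 0.15 kg. Origin: centre of the skirt's lower edge, which rests on the inner lid's flange 4 mm above the inner lid's origin; z up. Cover top 17 mm above its origin.
- collar_top (a point): Centre of the top of the dust cover's collar: an upright steel tube 44 mm in outer diameter in the middle of the cover, from 17 to 41 mm above the cover's origin. The inner lid's knob passes through its 32 mm hole with 4 mm clearance and ends 24 mm above the collar's top while nested.
- pitcher: Bystander: white plastic blender pitcher with a lid and a side handle, 134 mm wide, 225 mm high. Origin: centre of its underside.
- saucepan_lid: Bystander: aluminium saucepan lid, 180 mm in diameter, 47 mm high with knob. Origin: centre of its underside.
- cup: Bystander: glass cup, 72 mm in diameter, 90 mm high. Origin: centre of its underside.
- scoop: Bystander: red plastic scoop, bowl 75 x 50 x 32 mm with the handle out to 125 mm on its -x side. Origin: centre of the bowl's underside.
- twist_cap: Bystander: the canister's steel twist cap, 90 mm in diameter, 20 mm high, lying flat. Origin: centre of its underside.
- salt_jar: Bystander: closed glass jar, 60 mm in diameter, 100 mm high. Origin: centre of its underside.
Not all that is in view belongs to the job. Leave any blue or purple look-alike of the dust_cover alone.

How it is judged:
On the way, in this order (a step that is already met when the one before it is completed fails the run):
1. the guide pin's end has gone down through the eyelet, dust cover still nested on the inner lid (z of pin_tip in the frame of canister below 0.06 m and horizontal distance between pin_tip and eyelet below 0.008 m and z of dust_cover in the frame of inner_lid below 0.012 m).
2. the double lid is home on the canister, dust cover still on, and the knob is let go (z of inner_lid in the frame of canister between 0.107 and 0.113 m and angle between inner_lid's own z axis and vertical below 0.05 rad and horizontal distance between inner_lid and canister below 0.01 m and horizontal distance between pin_tip and eyelet below 0.008 m and z of pin_tip in the frame of canister below 0.055 m and z of dust_cover in the frame of inner_lid below 0.012 m and contact force between the fingers and inner_lid below 0.1 N and linear speed of inner_lid below 0.03 m/s), for 0.2 s.
At the end, for the whole second after the job is handed in: Inner lid home on the canister: flange within 3 mm of rim height, level to 0.05 rad, centred to 10 mm, pin through the eyelet, untouched by the robot. Fingers alone hold the dust cover, at least 60 mm above where it lay on the inner lid, level to 0.2 rad, still (z of inner_lid in the frame of canister between 0.107 and 0.113 m and angle between each of inner_lid, canister's own z axis and vertical below 0.05 rad and horizontal distance between inner_lid and canister below 0.01 m and horizontal distance between pin_tip and eyelet below 0.008 m and z of pin_tip in the frame of canister below 0.055 m and z of dust_cover in the frame of inner_lid above 0.064 m and angle between dust_cover's own z axis and vertical below 0.2 rad and linear speed of dust_cover below 0.03 m/s and contact force between the fingers and dust_cover above 1 N and contact force between dust_cover and inner_lid below 0.05 N and contact force between dust_cover and canister below 0.05 N and contact force between dust_cover and stand below 0.05 N and contact force between dust_cover and pitcher below 0.05 N and contact force between each of the arm, the fingers and inner_lid below 0.1 N); the arm keeps its last pose, push and grip.
It fails at once if the dust cover comes off while the inner lid is not home on the canister (or the inner lid is unseated after it) (z of dust_cover in the frame of inner_lid above 0.016 m and not (z of inner_lid in the frame of canister between 0.107 and 0.113 m and angle between inner_lid's own z axis and vertical below 0.05 rad and horizontal distance between inner_lid and canister below 0.01 m and horizontal distance between pin_tip and eyelet below 0.008 m and z of pin_tip in the frame of canister below 0.055 m)).
It fails at once if the double lid is dropped onto the canister instead of being lowered (horizontal distance between inner_lid and canister below 0.03 m and contact force between the fingers and inner_lid below 0.05 N and contact force between the fingers and dust_cover below 0.05 N and linear speed of inner_lid above 0.35 m/s).
It fails at once if the canister is pushed more than 40 mm or tipped (distance of canister from where it was at the start of the episode above 0.04 m or angle between canister's own z axis and vertical above 0.2 rad).
It fails at once if a bystander is pushed more than 30 mm or tipped (distance of any of pitcher, saucepan_lid, cup, scoop, twist_cap, salt_jar from where it was at the start of the episode above 0.03 m or angle between any of pitcher, saucepan_lid, cup, scoop, twist_cap, salt_jar's own z axis and vertical above 0.3 rad).
It also fails if it takes over 50 s, if anything falls off the work surface, if the arm or the gripper's body presses on something with over 40 N, if the wrist force passes 120 N, or if a joint passes its speed limit or range.

## Working session

There is one attempt and no reset: what is moved stays moved. The work goes in short steps, Python scripts to look and compute and a shell command to move; the robot and the scene stay as the last step left them, time stands still between calls to the robot, and variables do not carry over. Pictures are saved under pics/ and viewed, and the job is handed in when it is done.

```bash
mkdir -p pics; python3 - <<'E'
from bench import r
import cv2, numpy as np
s=r.sense(); print({k:np.round(v,3).tolist() for k,v in s.items()}, r.tcp_to_grasp)
for n in ("scene","top","wrist"):
    im=r.read_camera(n); cv2.imwrite(f"pics/{n}0.png",im)
    c=r.camera_info(n); print(n,{k:np.round(v,4).tolist() for k,v in c.items()})
E
```

```text
{'clock': 0.0, 'joint_pos': [0.99, 0.259, 0.021, 1.334, -0.0, 1.418], 'dq': [0.002, 0.001, -0.0, -0.001, -0.001, -0.0], 'tau': [-0.001, -55.564, 34.453, 0.014, -0.0, 0.0], 'ee_pos': [0.228, 0.5, 0.231], 'orientation': [0.212, 0.977, -0.001, -0.0], 'ft_force': [0.232, 0.302, 0.51], 'moment': [0.036, 0.038, 0.05], 'finger_gap': 0.085} 0.0187
scene {'fx': 516.4109, 'fy': 516.4109, 'cx': 317.0722, 'cy': 245.6305, 'R': [[0.5526, 0.8331, 0.0241], [0.4652, -0.2843, -0.8383], [-0.6916, 0.4744, -0.5447]], 't': [-0.2987, -0.183, 1.7172]}
top {'fx': 443.3414, 'fy': 443.3414, 'cx': 323.3641, 'cy': 240.7598, 'R': [[-0.0278, -0.9995, -0.0172], [-0.9959, 0.0291, -0.0851], [0.0855, 0.0148, -0.9962]], 't': [0.0122, 0.5805, 1.0679]}
wrist {'fx': 336.7477, 'fy': 336.7477, 'cx': 322.0527, 'cy': 242.805, 'mount': [[-0.0002, -0.9659, -0.2588, 0.0651], [1.0, -0.0002, -0.0001, 0.0004], [0.0001, -0.2588, 0.9659, -0.1423], [0.0, 0.0, 0.0, 1.0]]}
```

View pics/scene0.png

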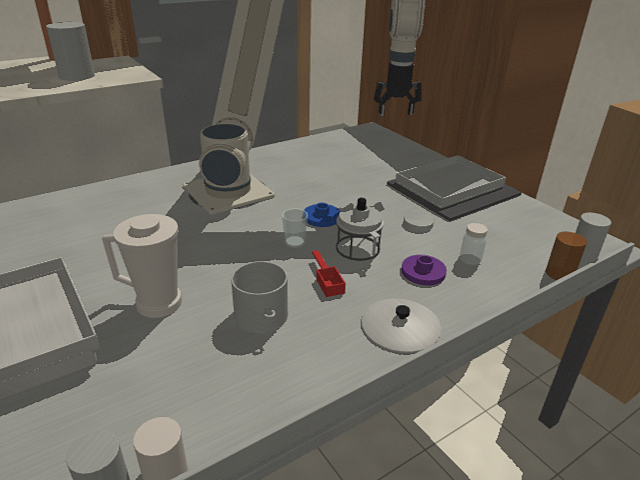

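View pics/top0.png

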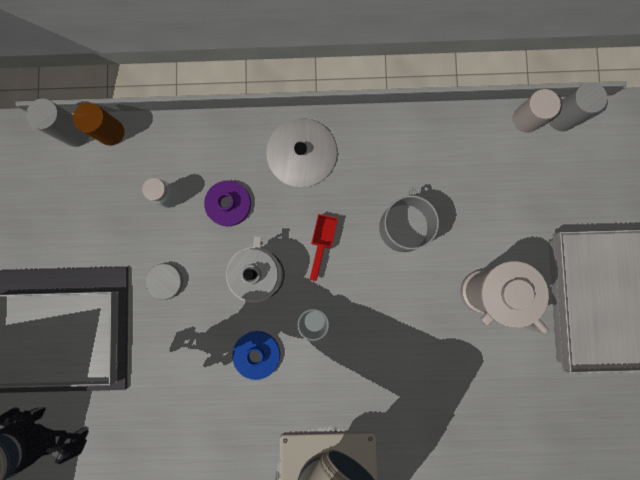

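View pics/wrist0.png

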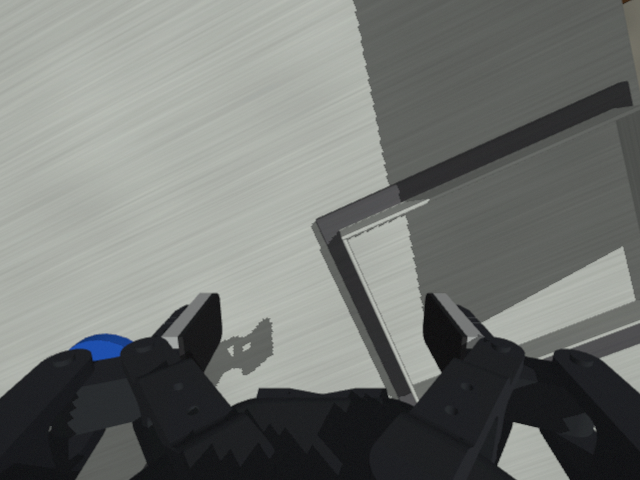

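Top view: lid/stand near (253,274) with the black knob at (250,273) and tab at (257,242); canister at (411,223), eyelet near (415,190). I'll zoom in on both.

```bash
python3 - <<'E'
import cv2, numpy as np
t=cv2.imread("pics/top0.png"); s=cv2.imread("pics/scene0.png")
z=lambda im,x,y,w=80,h=80,k=5: cv2.resize(im[y:y+h,x:x+w],None,fx=k,fy=k,interpolation=cv2.INTER_NEAREST)
cv2.imwrite("pics/z1.png",np.hstack([z(t,215,230),z(t,375,175)]))
cv2.imwrite("pics/z2.png",np.hstack([z(s,320,190),z(s,222,255)]))
E
```

```text
(no output)
```

View pics/z1.png

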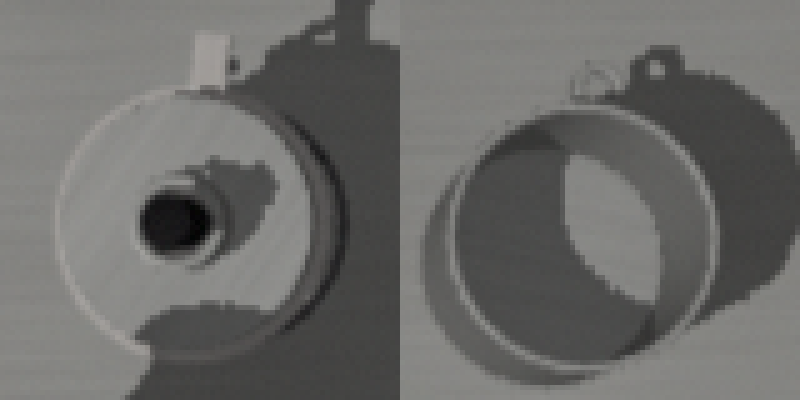

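View pics/z2.png

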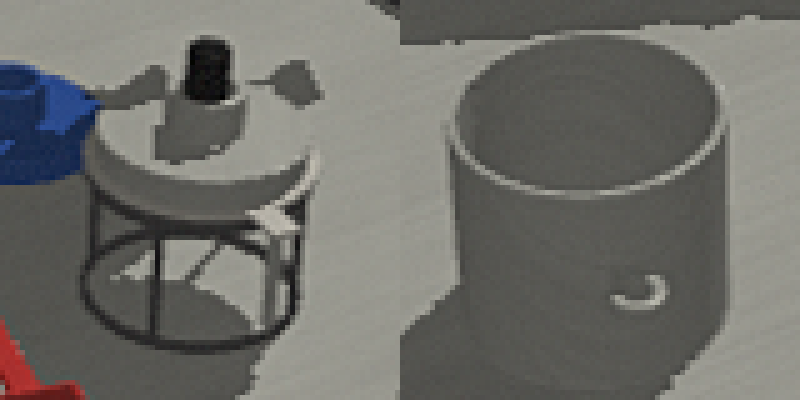

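```bash
cat > h.py <<'E'
import numpy as np, cv2
from scipy.spatial.transform import Rotation as Ro
from bench import r
def cam(name,s=None):
    c=r.camera_info(name)
    if name=="wrist":
        M=np.array(c["mount"]); s=s or r.sense()
        Rw=Ro.from_quat(s["orientation"]).as_matrix()
        Rc=Rw@M[:3,:3]; o=np.array(s["ee_pos"])+Rw@M[:3,3]
    else:
        R=np.array(c["R"]); Rc=R.T; o=-R.T@np.array(c["t"])
    return c,Rc,o
def ray(name,u,v,z,s=None,C=None):
    c,Rc,o=C or cam(name,s)
    d=Rc@np.array([(u-c["cx"])/c["fx"],(v-c["cy"])/c["fy"],1]); return o+d*(z-o[2])/d[2]
def proj(name,X,s=None,C=None):
    c,Rc,o=C or cam(name,s); p=Rc.T@(np.array(X)-o)
    return np.array([c["fx"]*p[0]/p[2]+c["cx"],c["fy"]*p[1]/p[2]+c["cy"]])
def fitcirc(P):
    P=np.array(P)[:,:2]; A=np.c_[2*P,np.ones(len(P))]
    a=np.linalg.lstsq(A,(P**2).sum(1),rcond=None)[0]
    return a[:2],np.sqrt(a[2]+a[0]**2+a[1]**2)
def shift(s,goal,yawy=None):
    """tool-frame shift mm to move TCP to goal; yawy: desired world angle of tool y (mod pi) -> turn about tool z"""
    Rw=Ro.from_quat(s["orientation"]).as_matrix()
    d=Rw.T@(np.array(goal)-np.array(s["ee_pos"]))*1000
    out=np.round(d,1).tolist()
    # levelling + yaw rotation vector
    if yawy is not None:
        y=np.array([np.cos(yawy),np.sin(yawy),0])
        if y@Rw[:,1]<0: y=-y
        z=np.array([0,0,-1.]); x=np.cross(y,z)
        T=np.c_[x,y,z]
        out+=np.round(Ro.from_matrix(Rw.T@T).as_rotvec(),4).tolist()
    return out
E
python3 - <<'E'
from h import *
zz=lambda x,y,ox,oy,bx: ((x-bx+.5)/5-.5+ox,(y+.5)/5-.5+oy)
# knob top
p=zz(178,222,215,230,0); K=ray("top",*p,0.154); print("knob",p,K)
C=ray("top",*zz(586,236.5,375,175,400),0.110); print("can",C)
E=ray("top",*zz(597,84,375,175,400),0.070); print("eye",E,E-C,np.linalg.norm((E-C)[:2]),np.arctan2(*(E-C)[1::-1]))
# tab end centre: z about .087
T=ray("top",*zz(211,34,215,230,0),0.089); print("tab",T,T-K,np.arctan2(*(T-K)[1::-1]))
# scene
zs=lambda x,y,ox,oy,bx: ((x-bx+.5)/5-.5+ox,(y+.5)/5-.5+oy)
print("knob scene",ray("scene",*zs(209,44,320,190,0),0.154))
print("can scene", ray("scene",*zs(589,114,222,255,400),0.110))
s=r.sense(); print(Ro.from_quat(s["orientation"]).as_matrix().round(3))
E
```

```text
knob (250.2, 274.0) [0.50199828 0.15406658 0.154     ]
can [ 0.61045636 -0.20772522  0.11      ]
eye [ 0.68816928 -0.22365732  0.07      ] [ 0.07771292 -0.0159321  -0.04      ] 0.0793292484401623 -0.20221039381278672
tab [0.58984852 0.14929921 0.089     ] [ 0.08785024 -0.00476738 -0.065     ] -0.05421389496575337
knob scene [0.50171303 0.16177347 0.154     ]
can scene [ 0.61605109 -0.20522902  0.11      ]
[[-0.91   0.415 -0.001]
 [ 0.415  0.91  -0.001]
 [ 0.    -0.001 -1.   ]]
```

```bash
python3 - <<'E'
from h import *
s=r.sense(); print(shift(s,[0.50,0.155,0.34]))
E
```

```text
[-390.6, -201.4, -109.1]
```

```bash
python3 -m pendant '[[-45,-23,-30,0,0,0.18,100],[-95,-48,-60,0,0,0.36,100],[-145,-75,-80,0,0,0.54,100],[-195,-100,-100,0,0,0.72,100],[-245,-126,-109,0,0,0.9,100]]' 40; python3 - <<'E'
from h import *
s=r.sense(); print(s["joint_pos"]); print(shift(s,[0.50,0.155,0.34]), Ro.from_quat(s["orientation"]).as_matrix().round(3))
E
```

```text
clock: 0.78
ee_pos: [0.3998, 0.2827, 0.3413]
orientation: [0.618, 0.786, 0.001, 0.0]
ft_force: [1.2, 0.4, -0.6]
finger_gap: 0.0852
[4.43879603e-01 1.43834094e-01 1.49452820e-01 1.57505772e+00
 1.85180889e-05 1.77742949e+00]
[-147.7, 67.4, 1.3] [[-0.235  0.972  0.001]
 [ 0.972  0.235  0.001]
 [ 0.     0.001 -1.   ]]
```

```bash
python3 -m pendant '[[-40,18,1,0,0,0.18,100],[-80,37,1,0,0,0.36,100],[-115,52,1,0,0,0.54,100],[-140,64,1,0,0,0.72,100],[-148,67,1,0,0,0.9,100]]'; python3 -m pendant '[[0,0,0,0,0,0.18,100],[0,0,0,0,0,0.36,100],[0,0,0,0,0,0.41,100],[0,0,0,0,0,0.41,100]]'; python3 - <<'E'
from h import *
s=r.sense(); print(s["joint_pos"],s["dq"]); print(Ro.from_quat(s["orientation"]).as_matrix().round(3))
im=r.read_camera("wrist"); cv2.imwrite("pics/w1.png",im)
import json; json.dump({k:np.array(v).tolist() for k,v in s.items()},open("s1.json","w"))
E
```

```text
clock: 1.4
ee_pos: [0.5004, 0.1552, 0.3386]
orientation: [0.899, 0.438, -0.001, -0.0]
ft_force: [-1.3, -0.0, -0.7]
finger_gap: 0.0853
clock: 1.9
ee_pos: [0.4994, 0.1566, 0.3391]
orientation: [0.968, 0.249, -0.0, -0.0]
ft_force: [-0.8, 0.3, -0.7]
finger_gap: 0.0852
[ 1.43435875e-01  2.05130669e-01  2.20728925e-01  1.58691868e+00
 -3.40963223e-05  2.78072220e+00] [-0.00149426 -0.00140857 -0.00079582 -0.00129551  0.0013351  -0.03025995]
[[ 0.876  0.483 -0.001]
 [ 0.483 -0.876 -0.   ]
 [-0.001 -0.    -1.   ]]
```

View pics/w1.png

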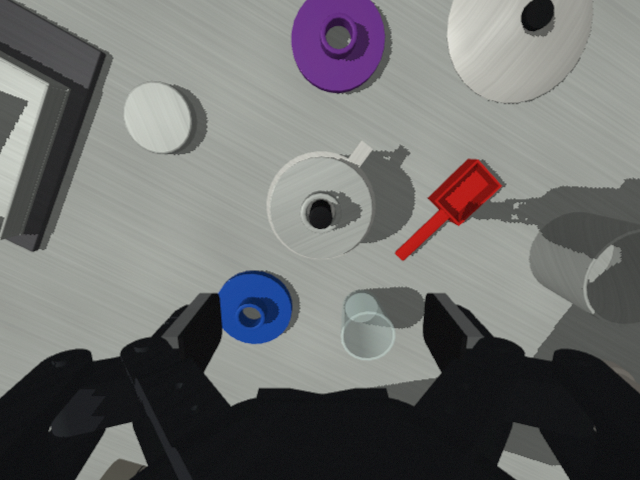

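Wrist view: lid at (320,207), knob top (320,213), tab (363,153), canister at right edge. Measure the knob and tab here.

```bash
python3 - <<'E'
from h import *
import json
s=json.load(open("s1.json")); im=cv2.imread("pics/w1.png")
g=cv2.cvtColor(im,cv2.COLOR_BGR2GRAY)
m=np.zeros_like(g); m[185:240,295:345]=(g[185:240,295:345]<45)*255
n,l,st,ce=cv2.connectedComponentsWithStats(m); print(st[1:],ce[1:])
cv2.imwrite("pics/z3.png",cv2.resize(im[130:270,255:395],None,fx=5,fy=5,interpolation=cv2.INTER_NEAREST)[:600])
C=cam("wrist",s); print("cam",C[2])
for nm in("knob",): print(ray("wrist",*ce[1],.154,C=C))
E
```

```text
[[309 200  24  29 527]] [[320.25996205 214.14421252]]
cam [0.55669852 0.18844427 0.48129823]
[0.50491801 0.16169567 0.154     ]
```

View pics/z3.png

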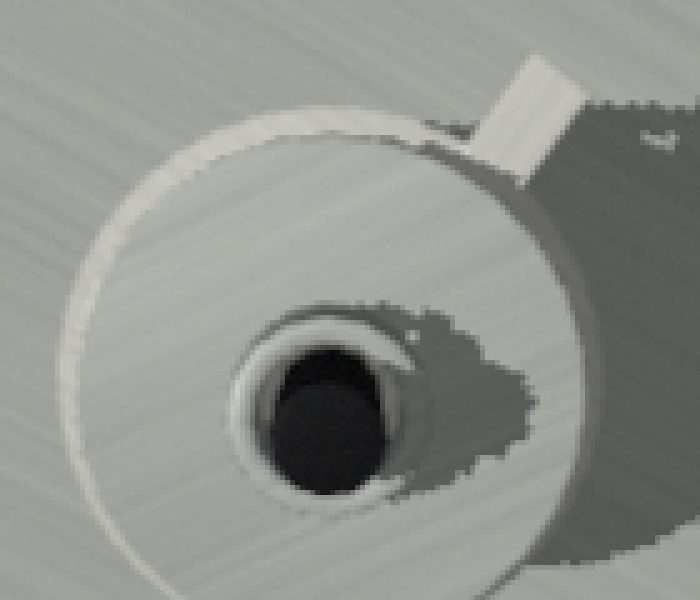

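```bash
python3 - <<'E'
from h import *
import json
s=json.load(open("s1.json")); C=cam("wrist",s)
q=lambda x,y:(255+(x+.5)/5-.5,130+(y+.5)/5-.5)
K=ray("wrist",*q(328.5,438.5),.154,C=C); print("knob",K)
a=ray("wrist",*q(561.5,74),.089,C=C); b=ray("wrist",*q(496,165),.089,C=C)
print(a,b,"tab dir",np.arctan2(*(a-b)[1::-1]),"from knob",np.arctan2(*(a-K)[1::-1]),np.linalg.norm((a-K)[:2]))
P=[ray("wrist",*q(*p),.089,C=C) for p in[(60,375),(100,225),(185,145),(260,115),(325,105),(400,115),(80,480),(130,560),(170,598)]]
print(fitcirc(P))
# top-cam flange+cover: (fit in top view too)
E
```

```text
knob [0.50217742 0.16014362 0.154     ]
[0.58901582 0.1487447  0.089     ] [0.56482353 0.15158392 0.089     ] tab dir -0.11682627419501694 from knob -0.13051960297834111 0.08758335260726817
(array([0.502167  , 0.15999308]), np.float64(0.06392894920824754))
```

```bash
python3 - <<'E'
from h import *
s=r.sense(); print(shift(s,[0.615,-0.205,0.34]))
E
```

```text
[-73.8, 372.3, -0.9]
```

```bash
python3 -m pendant '[[-10,50,0,0,0,0,100],[-22,108,0,0,0,0,100],[-34,168,0,0,0,0,100],[-46,228,0,0,0,0,100],[-57,288,0,0,0,0,100]]'; python3 -m pendant '[[-10,50,0,0,0,0,100],[-17,80,0,0,0,0,100],[-17,84,0,0,0,0,100],[-17,84,0,0,0,0,100]]'; python3 - <<'E'
from h import *
s=r.sense(); print(s["joint_pos"],s["dq"].round(3)); print(Ro.from_quat(s["orientation"]).as_matrix().round(3))
im=r.read_camera("wrist"); cv2.imwrite("pics/w2.png",im)
import json; json.dump({k:np.array(v).tolist() for k,v in s.items()},open("s2.json","w"))
E
```

```text
clock: 2.58
ee_pos: [0.5888, -0.1251, 0.3393]
orientation: [0.968, 0.25, 0.0, 0.0]
ft_force: [1.0, 0.7, 0.3]
finger_gap: 0.0858
clock: 3.08
ee_pos: [0.6142, -0.2046, 0.339]
orientation: [0.968, 0.249, -0.0, -0.0]
ft_force: [0.1, 0.2, 0.8]
finger_gap: 0.0851
[-4.51175401e-01  4.43661002e-01  5.71409453e-01  1.69916517e+00
  2.19864451e-04  2.18621669e+00] [ 0.02  -0.02  -0.008  0.001  0.001  0.006]
[[ 0.876  0.483 -0.   ]
 [ 0.483 -0.876  0.   ]
 [-0.    -0.001 -1.   ]]
```

View pics/w2.png

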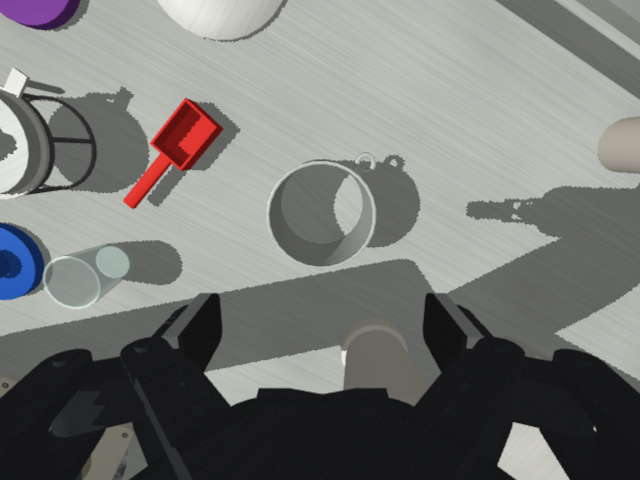

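Canister rim centred near (321,214), eyelet ring at (366,160). Zoom for exact edges.

```bash
python3 - <<'E'
import cv2
im=cv2.imread("pics/w2.png")
cv2.imwrite("pics/z4.png",cv2.resize(im[150:270,260:400],None,fx=5,fy=5,interpolation=cv2.INTER_NEAREST))
cv2.imwrite("pics/z5.png",cv2.resize(im[145:185,345:410],None,fx=12,fy=12,interpolation=cv2.INTER_NEAREST))
E
```

```text
(no output)
```

View pics/z4.png

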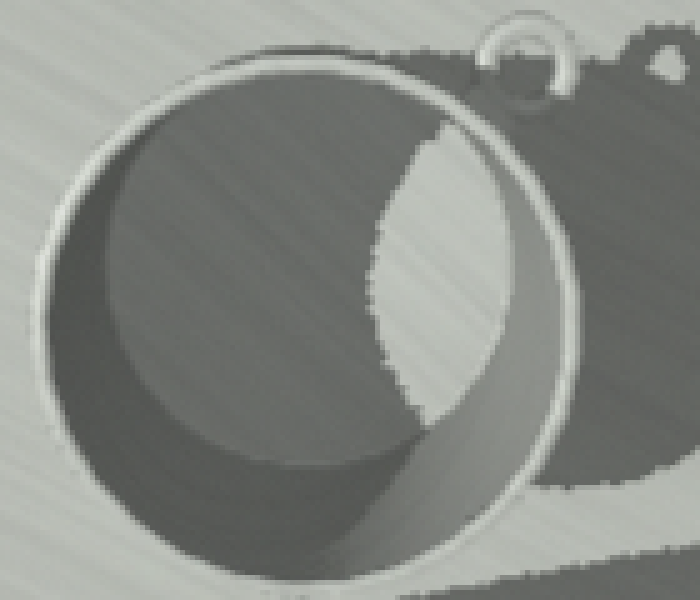

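View pics/z5.png

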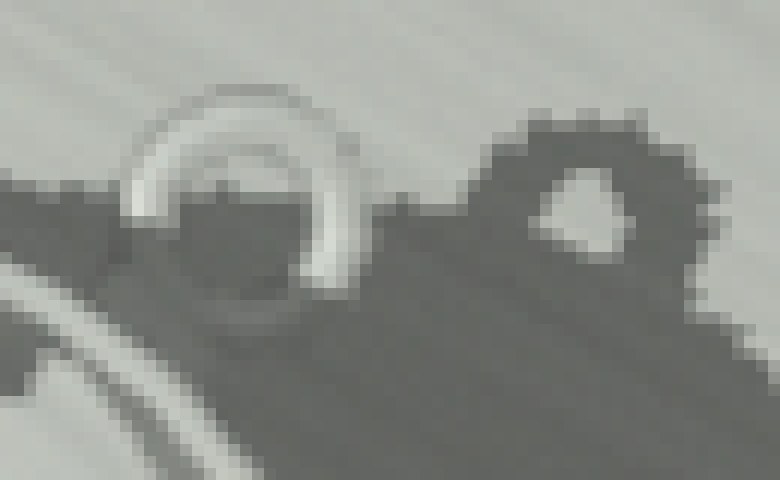

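```bash
python3 - <<'E'
from h import *
import json
s=json.load(open("s2.json")); C=cam("wrist",s)
im=cv2.imread("pics/w2.png"); g=cv2.cvtColor(im,cv2.COLOR_BGR2GRAY).astype(float)
q=lambda x,y:(260+(x+.5)/5-.5,150+(y+.5)/5-.5)
c0=ray("wrist",*q(307,318),.110,C=C)
# refine: radial brightest ridge (mid of 4mm wall, r=60) along projected rays
P=[]
for a in np.radians(np.arange(0,360,4)):
    rs=np.arange(.055,.065,.0004); 
    px=np.array([proj("wrist",c0+[q_*np.cos(a),q_*np.sin(a),0],C=C) for q_ in rs]).astype(np.float32)
    v=cv2.remap(g.astype(np.float32),px[None,:,0],px[None,:,1],cv2.INTER_LINEAR)[0]
    w=np.clip(v-np.percentile(v,60),0,None)
    if v.max()-v.min()<25: continue
    k=v.argmax(); P.append(c0[:2]+rs[k]*np.array([np.cos(a),np.sin(a)]))
cc,rad=fitcirc(P); res=np.abs(np.linalg.norm(np.array(P)-cc,axis=1)-rad)
P=np.array(P)[res<.002]; cc,rad=fitcirc(P); print("can",c0,cc,rad,len(P))
e=ray("wrist",365.0,162.3,.07,C=C)
d=e[:2]-cc; print("eye",e,d,np.linalg.norm(d),np.arctan2(d[1],d[0]))
E
```

```text
can [ 0.61411721 -0.20318263  0.11      ] [ 0.6098832  -0.20427642] 0.05975447790485161 88
eye [ 0.68676507 -0.22273634  0.07      ] [ 0.07688187 -0.01845992] 0.07906700201734009 -0.23564672309274037
```

```bash
python3 - <<'E'
from h import *
im=cv2.imread("pics/top0.png"); g=cv2.cvtColor(im,cv2.COLOR_BGR2GRAY).astype(np.float32)
C=cam("top"); c0=np.array([.610,-.205,.11])
P=[]
for a in np.radians(np.arange(0,360,4)):
    rs=np.arange(.052,.068,.0004)
    px=np.array([proj("top",c0+[q_*np.cos(a),q_*np.sin(a),0],C=C) for q_ in rs]).astype(np.float32)
    v=cv2.remap(g,px[None,:,0],px[None,:,1],cv2.INTER_LINEAR)[0]
    if v.max()-v.min()<25: continue
    P.append(c0[:2]+rs[v.argmax()]*np.array([np.cos(a),np.sin(a)]))
cc,rad=fitcirc(P); P=np.array(P)
for _ in range(3):
    res=np.abs(np.linalg.norm(P-cc,axis=1)-rad); P=P[res<.002]; cc,rad=fitcirc(P)
print(cc,rad,len(P))
z=cv2.resize(im[180:205,395:440],None,fx=16,fy=16,interpolation=cv2.INTER_NEAREST); cv2.imwrite("pics/z6.png",z)
E
```

```text
[ 0.60937641 -0.20319249] 0.0624041219808706 20
```

View pics/z6.png

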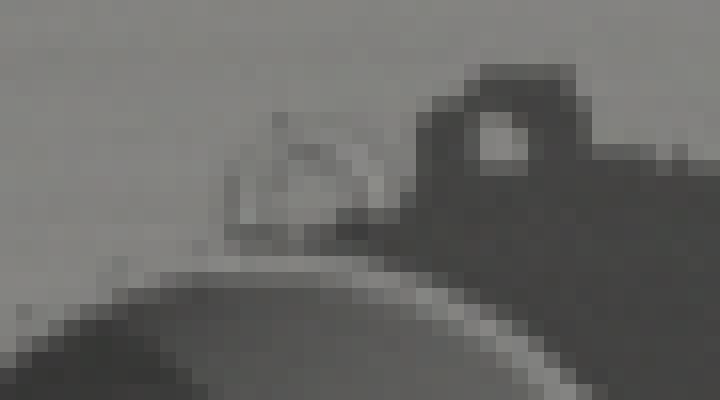

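```bash
python3 - <<'E'
from h import *
s=r.sense(); print(shift(s,[0.5022,0.160,0.26]))
E
```

```text
[78.1, -372.8, 79.5]
```

```bash
python3 -m pendant '[[10,-50,0,0,0,0,100],[22,-108,5,0,0,0,100],[35,-168,15,0,0,0,100],[47,-228,35,0,0,0,80],[60,-288,55,0,0,0,70]]'; python3 -m pendant '[[10,-50,14,0,0,0,60],[17,-80,24,0,0,0,60],[18,-85,24,0,0,0,60],[18,-85,24,0,0,0,60]]'; python3 - <<'E'
from h import *
s=r.sense(); print(shift(s,[0.5022,0.160,0.133],np.arctan2(-.876,.483)))
im=r.read_camera("wrist"); cv2.imwrite("pics/w3.png",im)
print(proj("wrist",[.5022,.16,.154],s))
E
```

```text
clock: 3.75
ee_pos: [0.5271, 0.0755, 0.2858]
orientation: [0.968, 0.25, 0.001, 0.0]
ft_force: [1.0, 0.5, -0.4]
finger_gap: 0.0598
clock: 4.25
ee_pos: [0.5032, 0.1563, 0.2622]
orientation: [0.968, 0.25, 0.001, 0.0]
ft_force: [-0.1, 0.1, -0.7]
finger_gap: 0.0513
[0.8, -3.8, 129.2, 0.0006, -0.001, 0.0017]
[317.1970523  240.14664721]
```

View pics/w3.png

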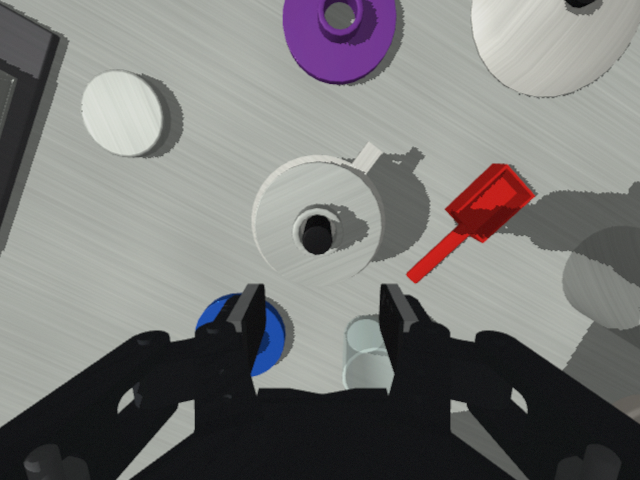

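Knob top at (317,241), prediction (317,240) — aligned. Descend.

```bash
python3 -m pendant '[[1,-4,25,0,0,0,60],[1,-4,60,0,0,0,60],[1,-4,95,0,0,0,60],[1,-4,118,0,0,0,60],[1,-4,129,0,0,0,60]]'; python3 -m pendant '[[0,0,0,0,0,0,60],[0,0,0,0,0,0,25],[0,0,0,0,0,0,15],[0,0,0,0,0,0,10],[0,0,0,0,0,0,10]]' 70; python3 - <<'E'
from h import *
s=r.sense(); print(s["ft_force"],s["moment"],s["finger_gap"],shift(s,[0.5022,0.160,0.132],np.arctan2(-.876,.483)))
im=r.read_camera("wrist"); cv2.imwrite("pics/w4.png",im)
E
```

```text
clock: 4.92
ee_pos: [0.5026, 0.1587, 0.1317]
orientation: [0.969, 0.248, -0.0, 0.0]
ft_force: [-0.1, -0.2, 0.8]
finger_gap: 0.0515
clock: 5.55
ee_pos: [0.5031, 0.16, 0.1339]
orientation: [0.968, 0.249, 0.001, 0.0]
ft_force: [-1.7, -0.7, 5.0]
finger_gap: 0.0212
[-1.69708927 -0.67272395  4.97549544] [ 0.08568272  0.3016239  -0.02943385] 0.021159778854290004 [-0.7, -0.4, 1.9, 0.0008, -0.0022, 0.0]
```

View pics/w4.png

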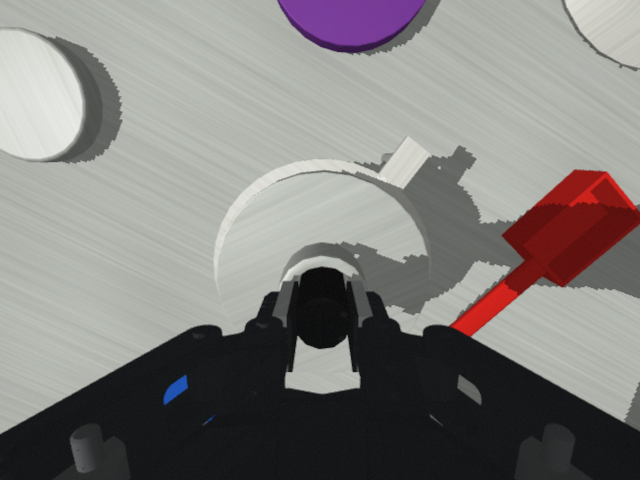

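```bash
python3 -m pendant '[[0,0,-2,0,0,0,10],[0,0,-5,0,0,0,10],[0,0,-10,0,0,0,10],[0,0,-15,0,0,0,10],[0,0,-15,0,0,0,10]]' 80; python3 - <<'E'
from h import *
s=r.sense(); print(s["ft_force"],s["moment"],s["finger_gap"],s["ee_pos"])
im=r.read_camera("scene"); cv2.imwrite("pics/s1.png",cv2.resize(im[150:300,280:440],None,fx=4,fy=4,interpolation=cv2.INTER_NEAREST))
E
```

```text
clock: 6.22
ee_pos: [0.5028, 0.1598, 0.148]
orientation: [0.968, 0.249, 0.0, 0.0]
ft_force: [0.8, 0.7, -5.4]
finger_gap: 0.0212
[ 0.81157705  0.72035608 -5.37627653] [-0.01621635 -0.01439678 -0.00288497] 0.021202126064626462 [0.5027607  0.15983686 0.14798639]
```

View pics/s1.png

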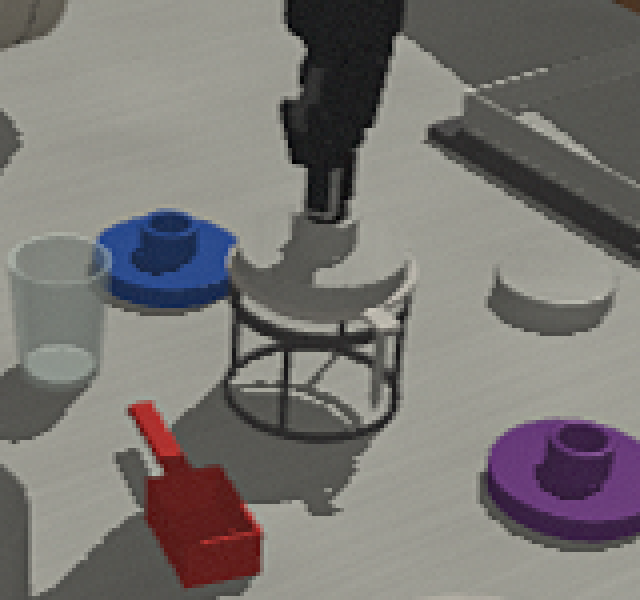

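Weight reads 5.4 N (both lids), cover nested, level. Lift and carry.

```bash
python3 -m pendant '[[0,0,-20,0,0,0,10],[0,0,-50,0,0,0,10],[0,0,-85,0,0,0,10],[0,0,-120,0,0,0,10],[0,0,-145,0,0,0,10]]'; python3 -m pendant '[[0,0,-10,0,0,0.0,10],[0,0,-10,0,0,0.0,10]]'; python3 - <<'E'
from h import *
s=r.sense(); print(s["ft_force"],s["finger_gap"],s["ee_pos"],shift(s,[.610,-.204,.30]))
E
```

```text
clock: 6.9
ee_pos: [0.5026, 0.1598, 0.294]
orientation: [0.968, 0.249, 0.001, 0.0]
ft_force: [0.3, 0.4, -4.8]
finger_gap: 0.021
clock: 7.15
ee_pos: [0.5026, 0.1598, 0.3023]
orientation: [0.968, 0.249, 0.0, 0.0]
ft_force: [-0.1, 0.6, -5.8]
finger_gap: 0.0212
[-0.09309596  0.5912345  -5.82636223] 0.02119571405532671 [0.50258575 0.15982204 0.3022736 ] [-81.6, 370.5, 2.3]
```

```bash
python3 -m pendant '[[-5,20,0,0,0,0.0,10],[-12,55,0,0,0,0.02,10],[-21,95,0,0,0,0.04,10],[-30,135,0,0,0,0.06,10],[-39,175,0,0,0,0.08,10]]'; python3 -m pendant '[[-9,40,0,0,0,0.03,10],[-18,80,0,0,0,0.03,10],[-27,120,0,0,0,0.03,10],[-36,160,0,0,0,0.03,10],[-42,188,0,0,0,0.03,10]]';  python3 -m pendant '[[-2,7,0,0,0,0,10],[-2,8,0,0,0,0,10],[-2,8,0,0,0,0,10]]'; python3 - <<'E'
from h import *
s=r.sense(); print(s["ft_force"],s["finger_gap"],s["ee_pos"],shift(s,[.610,-.204,.30]),Ro.from_quat(s["orientation"]).as_matrix().round(4))
for n in ("scene","wrist","top"):
  im=r.read_camera(n); cv2.imwrite(f"pics/p1{n}.png",im)
import json; json.dump({k:np.array(v).tolist() for k,v in s.items()},open("s3.json","w"))
E
```

```text
clock: 7.78
ee_pos: [0.5527, -0.0135, 0.3009]
orientation: [0.978, 0.21, -0.001, -0.0]
ft_force: [0.6, 1.0, -5.4]
finger_gap: 0.0214
clock: 8.4
ee_pos: [0.5918, -0.2027, 0.3003]
orientation: [0.981, 0.195, -0.001, -0.001]
ft_force: [0.3, -0.5, -5.1]
finger_gap: 0.0214
clock: 8.78
ee_pos: [0.5929, -0.2081, 0.3023]
orientation: [0.981, 0.196, -0.0, -0.0]
ft_force: [-0.4, -0.0, -5.2]
finger_gap: 0.0214
[-0.37892285 -0.02525804 -5.2122099 ] 0.021419597891795355 [ 0.59294284 -0.20808096  0.302274  ] [17.3, 2.8, 2.3] [[ 9.231e-01  3.844e-01 -5.000e-04]
 [ 3.844e-01 -9.231e-01  5.000e-04]
 [-2.000e-04 -7.000e-04 -1.000e+00]]
```

View pics/p1scene.png

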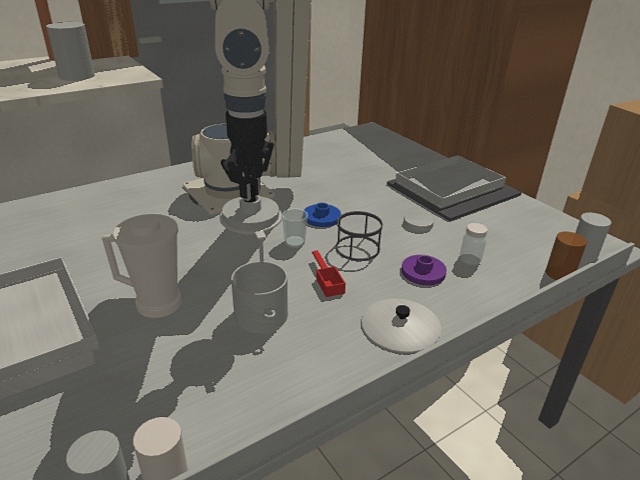

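View pics/p1wrist.png

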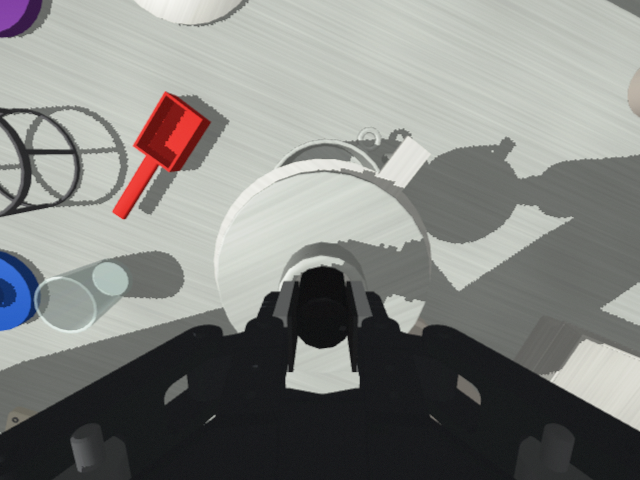

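```bash
python3 - <<'E'
import cv2
im=cv2.imread("pics/p1scene.png"); cv2.imwrite("pics/z7.png",cv2.resize(im[190:335,205:305],None,fx=4,fy=4,interpolation=cv2.INTER_NEAREST))
im=cv2.imread("pics/p1wrist.png"); cv2.imwrite("pics/z8.png",cv2.resize(im[115:215,330:450],None,fx=6,fy=6,interpolation=cv2.INTER_NEAREST))
E
```

```text
(no output)
```

View pics/z7.png

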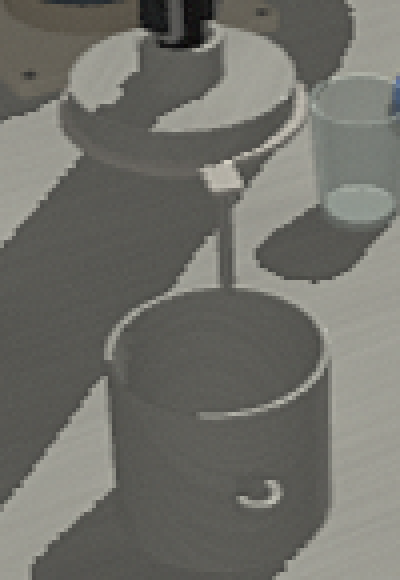

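View pics/z8.png

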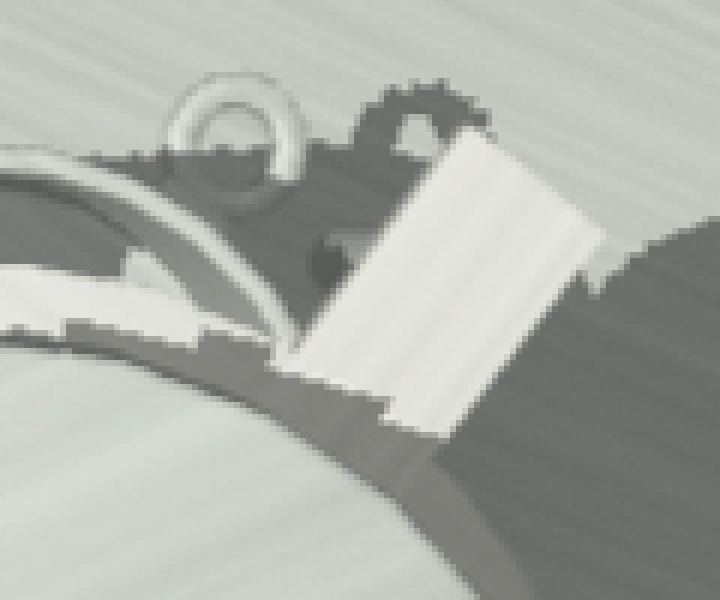

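```bash
python3 - <<'E'
from h import *
import json
s=json.load(open("s3.json")); C=cam("wrist",s)
q=lambda x,y:(330+(x+.5)/6-.5,115+(y+.5)/6-.5)
T=np.array(s["ee_pos"]); zf=T[2]-.0489; print("flange z",zf)
W=lambda p,z: ray("wrist",*q(*p),z,C=C)
e=W((237,143),.07); print("eye",e)
L=[W(p,zf+.004) for p in[(465,128),(290,350),(605,235),(447,436)]]
ang=lambda v:np.arctan2(v[1],v[0])
print("tab edges",ang(L[0]-L[1]),ang(L[2]-L[3]))
o=(L[0]+L[2])/2; print("tab end from TCP",ang(o-T),np.linalg.norm((o-T)[:2]))
print("pin tip",W((328,265),zf-.065), "lid axis+78", T[:2]+.078*np.array([np.cos(ang(o-T)),np.sin(ang(o-T))]))
# scene: pin tip hidden by rim? project pin line, eyelet
S=cam("scene")
for a in (-.21,-.235,-.26):
  P=T[:2]+.078*np.array([np.cos(a),np.sin(a)])
  print(a,[ (proj("scene",[*P,z],C=S)-[205,190])*4 for z in (zf,zf-.05)])
print("eye scene pred",(proj("scene",e,C=S)-[205,190])*4)
# eyelet from scene ring centre
E
```

```text
flange z 0.2533739968606065
eye [ 0.68633492 -0.22315689  0.07      ]
tab edges -0.25611547494971215 -0.23624237683515373
tab end from TCP -0.24198033842805908 0.08660310156224586
pin tip [ 0.66715861 -0.22670977  0.188374  ] lid axis+78 [ 0.66867033 -0.22677177]
-0.21 [array([223.88307209, 181.08581486]), array([227.37843738, 265.65008002])]
-0.235 [array([220.01935385, 181.75798962]), array([223.61827046, 266.3539255 ])]
-0.26 [array([216.12551048, 182.38071861]), array([219.82875479, 267.00654407])]
eye scene pred [253.3115598  487.80056542]
```

```bash
python3 - <<'E'
from h import *
s=r.sense(); print(s["ee_pos"],shift(s,[.5929+.0182,-.2081+.0042,.198]))
E
```

```text
[ 0.59304043 -0.20818058  0.3027731 ] [18.3, 3.0, 104.8]
```

```bash
python3 -m pendant '[[6,1,0,0,0,0,10],[14,2,10,0,0,0,10],[18,3,35,0,0,0,10],[18,3,65,0,0,0,10],[18,3,90,0,0,0,10]]'; python3 -m pendant '[[0,0,9,0,0,0,10],[0,0,14,0,0,0,10],[0,0,14,0,0,0,10],[0,0,14,0,0,0,10]]'; python3 - <<'E'
from h import *
s=r.sense(); print(s["ft_force"],s["finger_gap"],s["ee_pos"],Ro.from_quat(s["orientation"]).as_matrix().round(4))
for n in ("scene","wrist"):
  im=r.read_camera(n); cv2.imwrite(f"pics/p2{n}.png",im)
import json; json.dump({k:np.array(v).tolist() for k,v in s.items()},open("s4.json","w"))
im=cv2.imread("pics/p2scene.png"); a=cv2.resize(im[200:335,215:315],None,fx=4,fy=4,interpolation=cv2.INTER_NEAREST)
im=cv2.imread("pics/p2wrist.png"); b=cv2.resize(im[115:215,340:440],None,fx=4,fy=4,interpolation=cv2.INTER_NEAREST)
b=cv2.copyMakeBorder(b,0,140,0,0,cv2.BORDER_CONSTANT); cv2.imwrite("pics/z9.png",np.hstack([a,b]))
E
```

```text
clock: 9.55
ee_pos: [0.611, -0.2044, 0.2103]
orientation: [0.981, 0.196, -0.001, -0.0]
ft_force: [0.2, -0.5, -4.8]
finger_gap: 0.0212
clock: 10.05
ee_pos: [0.6112, -0.2051, 0.1994]
orientation: [0.981, 0.196, 0.001, 0.0]
ft_force: [1.5, 0.0, -5.3]
finger_gap: 0.021
[ 1.47327002  0.02606823 -5.25813059] 0.021007025184633203 [ 0.61119543 -0.20510168  0.19937468] [[ 9.235e-01  3.836e-01  1.300e-03]
 [ 3.836e-01 -9.235e-01 -6.000e-04]
 [ 9.000e-04  1.000e-03 -1.000e+00]]
```

View pics/z9.png

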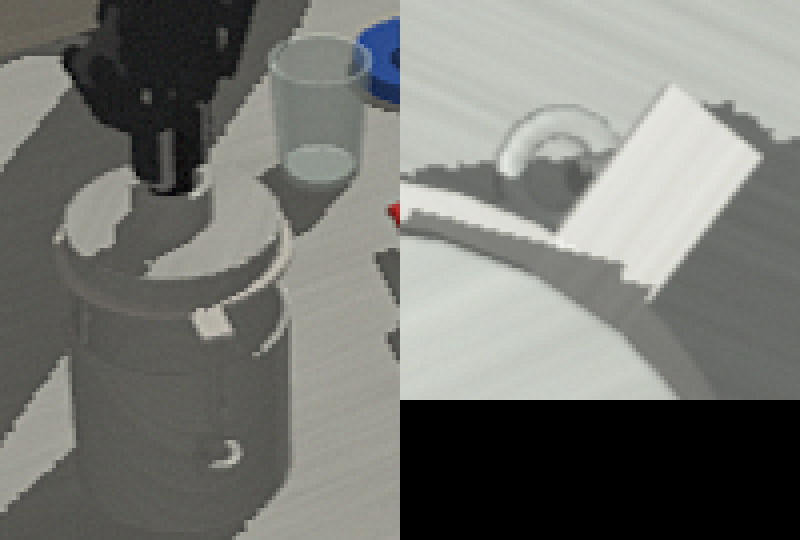

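```bash
python3 - <<'E'
from h import *
import json
s=json.load(open("s4.json")); C=cam("wrist",s); S=cam("scene")
T=np.array(s["ee_pos"]); e=[.6866,-.2230]
print("wrist z10: eye",(proj("wrist",[*e,.07],C=C)-[355,130])*12+5.5," pin@eye",(proj("wrist",[*e,T[2]-.114],C=C)-[355,130])*12+5.5)
P=[]
print("scene z: eye",(proj("scene",[*e,.07],C=S)-[255,270])*12+5.5,"pin@eye",(proj("scene",[*e,T[2]-.114],C=S)-[255,270])*12+5.5)
im=cv2.imread("pics/p2scene.png"); a=cv2.resize(im[270:320,255:290],None,fx=12,fy=12,interpolation=cv2.INTER_NEAREST)
a=cv2.convertScaleAbs(a,alpha=1.6,beta=-60)
im=cv2.imread("pics/p2wrist.png"); b=cv2.resize(im[130:180,355:385],None,fx=12,fy=12,interpolation=cv2.INTER_NEAREST); b=cv2.convertScaleAbs(b,alpha=1.6,beta=-60)
cv2.imwrite("pics/z10.png",np.hstack([a,b]))
E
```

```text
wrist z10: eye [307.12147025 326.51718334]  pin@eye [349.22041069 328.93216261]
scene z: eye [166.94038936 509.42463309] pin@eye [164.56225221 442.27397535]
```

View pics/z10.png

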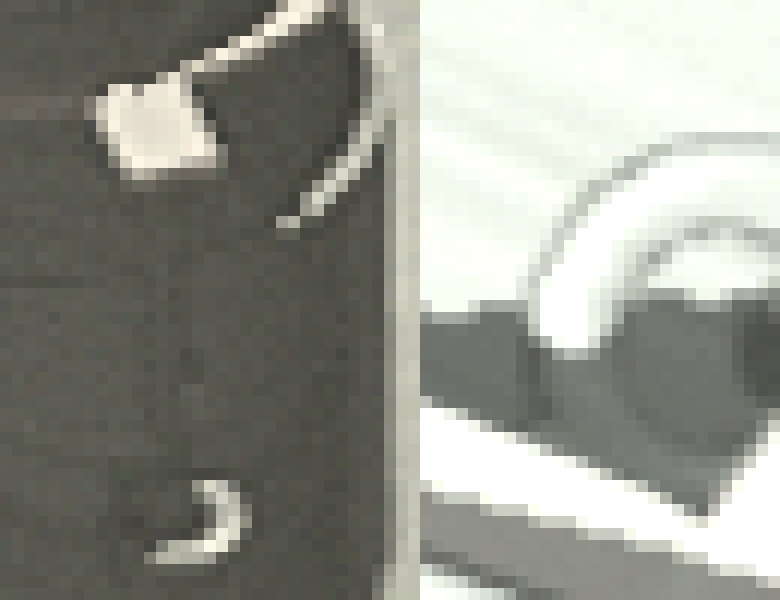

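```bash
python3 - <<'E'
from h import *
im=cv2.imread("pics/p2wrist.png"); b=cv2.resize(im[138:178,365:405],None,fx=14,fy=14,interpolation=cv2.INTER_NEAREST); b=cv2.convertScaleAbs(b,alpha=2,beta=-120)
cv2.imwrite("pics/z11.png",b)
import json
s=json.load(open("s4.json")); C=cam("wrist",s); T=np.array(s["ee_pos"]); e=[.6866,-.2230]
f=lambda P:(proj("wrist",P,C=C)-[365,138])*14+6.5
print(f([*e,.07]),f([*e,T[2]-.114]),f([*e,T[2]-.106]))
E
```

```text
[218.3917153  269.02004723] [267.5071458  271.83752305] [295.46189716 273.4411298 ]
```

View pics/z11.png

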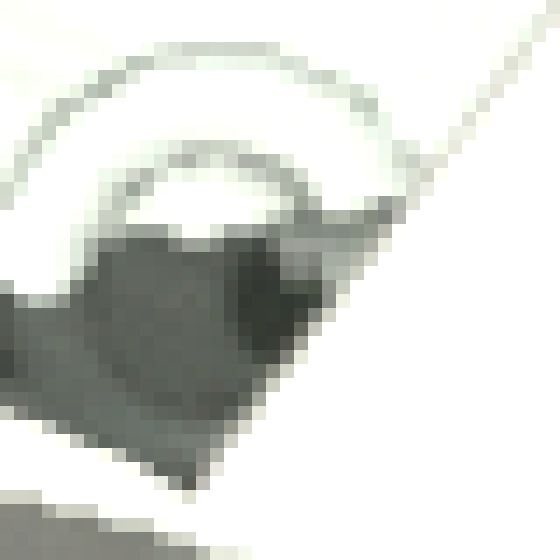

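```bash
python3 -m pendant '[[1,0,3,0,0,0,10],[1,0,7,0,0,0,10],[1,0,11,0,0,0,10],[1,0,15,0,0,0,10],[1,0,18,0,0,0,10]]'; python3 -m pendant '[[0,0,2,0,0,0,10],[0,0,4,0,0,0,10],[0,0,6,0,0,0,10],[0,0,6,0,0,0,10]]'; python3 - <<'E'
from h import *
s=r.sense(); print(s["ft_force"],s["moment"],s["finger_gap"],s["ee_pos"],Ro.from_quat(s["orientation"]).as_matrix().round(4)[:,2])
for n in ("wrist",):
  im=r.read_camera(n); cv2.imwrite(f"pics/p3{n}.png",cv2.resize(im[115:215,340:440],None,fx=5,fy=5,interpolation=cv2.INTER_NEAREST))
E
```

```text
clock: 10.78
ee_pos: [0.6117, -0.2045, 0.1801]
orientation: [0.981, 0.196, -0.0, -0.0]
ft_force: [-0.8, -0.1, -5.3]
finger_gap: 0.0211
clock: 11.28
ee_pos: [0.6117, -0.2045, 0.1743]
orientation: [0.981, 0.196, -0.0, -0.0]
ft_force: [0.5, -0.3, -5.9]
finger_gap: 0.0213
[ 0.49249769 -0.31800081 -5.9149851 ] [ 0.02591324 -0.01696302 -0.02157249] 0.021276638819043205 [ 0.61172058 -0.20450841  0.17434475] [-2.e-04  1.e-04 -1.e+00]
```

View pics/p3wrist.png

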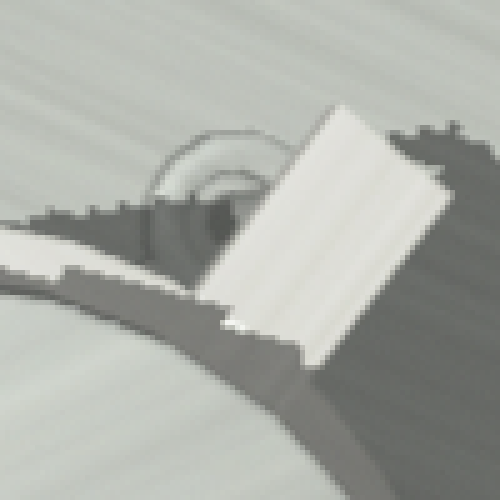

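Pin is ~10 mm into the eyelet with no contact force. Continue down gently.

```bash
python3 -m pendant '[[0,0,2,0,0,0,10],[0,0,5,0,0,0,10],[0,0,8,0,0,0,10],[0,0,11,0,0,0,10],[0,0,13,0,0,0,10]]'; python3 -m pendant '[[0,0,1,0,0,0,10],[0,0,2,0,0,0,10],[0,0,2,0,0,0,10]]'; python3 - <<'E'
from h import *
s=r.sense(); print(s["ft_force"],s["moment"],s["finger_gap"],s["ee_pos"],Ro.from_quat(s["orientation"]).as_matrix().round(4)[:,2])
E
```

```text
clock: 11.95
ee_pos: [0.6117, -0.2045, 0.1612]
orientation: [0.981, 0.196, -0.0, -0.0]
ft_force: [0.0, -0.2, -5.5]
finger_gap: 0.0211
clock: 12.32
ee_pos: [0.6118, -0.2045, 0.1595]
orientation: [0.981, 0.196, -0.0, -0.0]
ft_force: [0.0, -0.6, -5.5]
finger_gap: 0.0212
[ 0.04220689 -0.60450942 -5.53163302] [-0.0037299  -0.02181509  0.04866604] 0.02121285276683198 [ 0.61175928 -0.20454338  0.15946472] [-0.  0. -1.]
```

```bash
python3 -m pendant '[[0,0,0.7,0,0,0,10],[0,0,1.4,0,0,0,10],[0,0,2,0,0,0,10],[0,0,2,0,0,0,10]]'; python3 - <<'E'
from h import *
s=r.sense(); print(s["ft_force"],s["moment"],s["finger_gap"],s["ee_pos"])
im=r.read_camera("scene"); cv2.imwrite(f"pics/p4.png",cv2.resize(im[200:335,215:315],None,fx=4,fy=4,interpolation=cv2.INTER_NEAREST))
E
```

```text
clock: 12.82
ee_pos: [0.6119, -0.2046, 0.1589]
orientation: [0.981, 0.196, 0.001, 0.001]
ft_force: [-3.1, 0.3, 6.1]
finger_gap: 0.0212
[-3.0521399   0.25336324  6.1058146 ] [0.29821414 0.81948686 0.06921002] 0.021199100829997437 [ 0.61185672 -0.20464303  0.15894184]
```

View pics/p4.png

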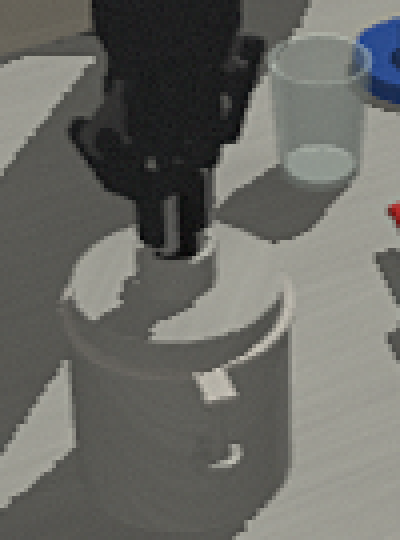

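Contact at flange height 110 mm (TCP 0.1589), lid home. Unload, then open.

```bash
python3 -m pendant '[[0,0,-0.7,0,0,0,10],[0,0,-0.7,0,0,0,20],[0,0,-0.7,0,0,0,35],[0,0,-0.7,0,0,0,50],[0,0,-0.7,0,0,0,65]]'; python3 -m pendant '[[0,0,-1,0,0,0,65],[0,0,-1,0,0,0,70],[0,0,-1,0,0,0,70],[0,0,-1,0,0,0,70]]'; python3 - <<'E'
from h import *
s=r.sense(); print(s["ft_force"],s["moment"],s["finger_gap"],s["ee_pos"])
for n in("scene","wrist"):
  im=r.read_camera(n); cv2.imwrite(f"pics/p5{n}.png",im)
im=cv2.imread("pics/p5scene.png");cv2.imwrite(f"pics/p5z.png",cv2.resize(im[200:335,215:315],None,fx=4,fy=4,interpolation=cv2.INTER_NEAREST))
E
```

```text
clock: 13.5
ee_pos: [0.6119, -0.2046, 0.158]
orientation: [0.981, 0.196, 0.0, -0.0]
ft_force: [0.9, 0.1, 0.5]
finger_gap: 0.0554
clock: 14.0
ee_pos: [0.6118, -0.2045, 0.1592]
orientation: [0.981, 0.196, -0.0, 0.0]
ft_force: [0.2, 0.0, -0.1]
finger_gap: 0.0599
[ 0.22527777  0.00133992 -0.06391336] [-0.0258038   0.01244597  0.0061283 ] 0.05992557017148124 [ 0.61178575 -0.20454982  0.15918974]
```

View pics/p5wrist.png

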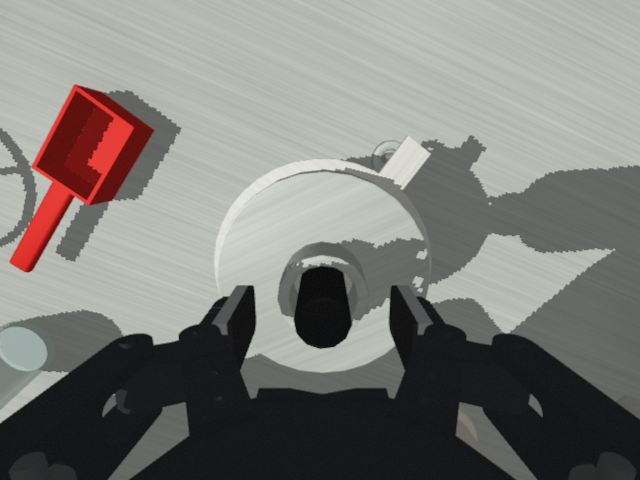

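View pics/p5z.png

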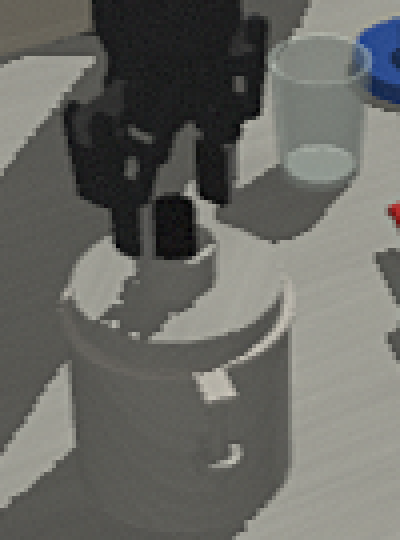

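Knob released (0 N), lid seated, collar (~x 278–365) centred between the jaws (247–398). Descend around the collar.

```bash
python3 -m pendant '[[0,0,3,0,0,0,70],[0,0,8,0,0,0,70],[0,0,14,0,0,0,70],[0,0,19,0,0,0,70],[0,0,21,0,0,0,70]]'; python3 -m pendant '[[0,0,0,0,0,0,70],[0,0,0,0,0,0,60],[0,0,0,0,0,0,50],[0,0,0,0,0,0,42],[0,0,0,0,0,0,42]]' 40; python3 - <<'E'
from h import *
s=r.sense(); print(s["ft_force"],s["moment"],s["finger_gap"],s["ee_pos"])
for n in("scene","wrist"):
  im=r.read_camera(n); cv2.imwrite(f"pics/p6{n}.png",im)
im=cv2.imread("pics/p6scene.png");cv2.imwrite(f"pics/p6z.png",cv2.resize(im[200:335,215:315],None,fx=4,fy=4,interpolation=cv2.INTER_NEAREST))
E
```

```text
clock: 14.72
ee_pos: [0.6116, -0.2045, 0.1376]
orientation: [0.981, 0.196, -0.0, -0.0]
ft_force: [0.2, -0.5, 0.8]
finger_gap: 0.0598
clock: 15.35
ee_pos: [0.612, -0.2047, 0.1388]
orientation: [0.981, 0.196, 0.0, 0.0]
ft_force: [-0.4, 1.0, 5.2]
finger_gap: 0.0423
[-0.44130884  0.96906161  5.17902299] [-0.02052576  0.20617163  0.10286103] 0.04232022662039619 [ 0.61197694 -0.2046907   0.13879883]
```

View pics/p6wrist.png

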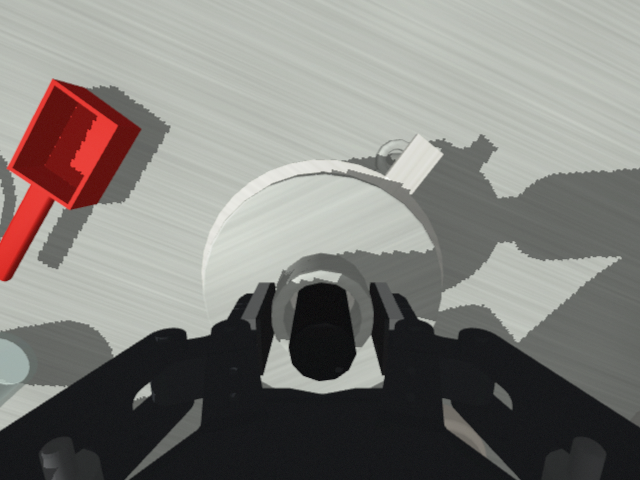

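View pics/p6z.png

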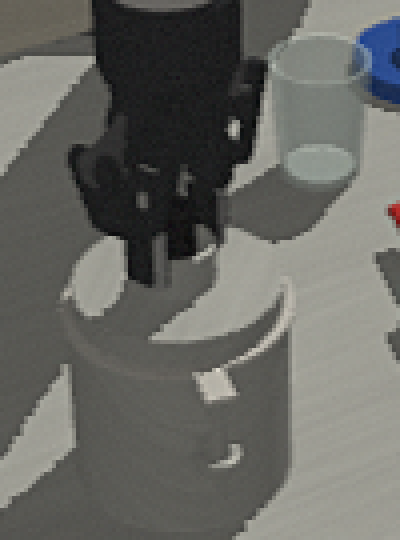

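```bash
python3 -m pendant '[[0,0,0,0,0,0,35],[0,0,0,0,0,0,35],[0,0,-2,0,0,0,35],[0,0,-5,0,0,0,35],[0,0,-8,0,0,0,35]]' 50; python3 - <<'E'
from h import *
s=r.sense(); print(s["ft_force"],s["moment"],s["finger_gap"],s["ee_pos"])
im=r.read_camera("scene");cv2.imwrite(f"pics/p7z.png",cv2.resize(im[200:335,215:315],None,fx=4,fy=4,interpolation=cv2.INTER_NEAREST))
E
```

```text
clock: 16.08
ee_pos: [0.6117, -0.2045, 0.1461]
orientation: [0.981, 0.196, -0.0, -0.0]
ft_force: [0.3, -0.4, -1.8]
finger_gap: 0.042
[ 0.3399723  -0.40450819 -1.84488398] [ 0.0005692  -0.00747959 -0.04660708] 0.041995531745459266 [ 0.61168587 -0.20447287  0.1460958 ]
```

View pics/p7z.png

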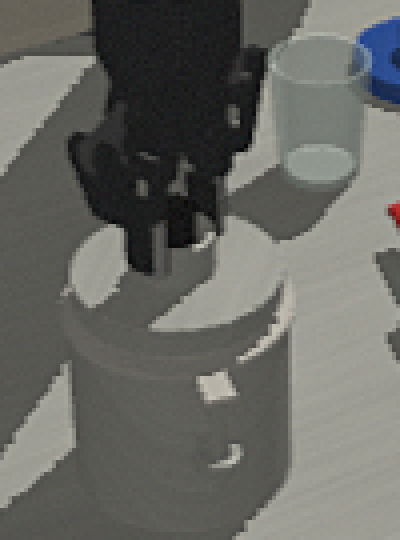

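Force −1.8 N matches the cover alone; inner lid stayed. Raise straight up.

```bash
python3 -m pendant '[[0,0,-5,0,0,0,35],[0,0,-15,0,0,0,35],[0,0,-28,0,0,0,35],[0,0,-41,0,0,0,35],[0,0,-54,0,0,0,35]]'; python3 -m pendant '[[0,0,-13,0,0,0,35],[0,0,-24,0,0,0,35],[0,0,-31,0,0,0,35],[0,0,-34,0,0,0,35],[0,0,-34,0,0,0,35]]';  python3 -m pendant '[[0,0,0,0,0,0,35],[0,0,0,0,0,0,35],[0,0,0,0,0,0,35],[0,0,0,0,0,0,35]]'; python3 - <<'E'
from h import *
s=r.sense(); print(s["ft_force"],s["moment"],s["finger_gap"],s["ee_pos"],s["dq"].round(3))
for n in("scene","wrist","top"):
  im=r.read_camera(n); cv2.imwrite(f"pics/p8{n}.png",im)
im=cv2.imread("pics/p8scene.png");cv2.imwrite(f"pics/p8z.png",cv2.resize(im[160:335,200:330],None,fx=3.4,fy=3.4,interpolation=cv2.INTER_NEAREST))
E
```

```text
clock: 16.75
ee_pos: [0.6119, -0.2046, 0.2015]
orientation: [0.981, 0.196, 0.0, 0.0]
ft_force: [0.5, -0.2, -1.3]
finger_gap: 0.0421
clock: 17.38
ee_pos: [0.6118, -0.2046, 0.2341]
orientation: [0.981, 0.196, -0.0, -0.0]
ft_force: [0.2, 0.1, -1.7]
finger_gap: 0.0416
clock: 17.88
ee_pos: [0.6118, -0.2045, 0.2341]
orientation: [0.981, 0.196, -0.0, -0.0]
ft_force: [-0.4, 0.7, -1.8]
finger_gap: 0.0418
[-0.40028072  0.65795244 -1.80592157] [ 0.04911699  0.06004545 -0.02602772] 0.04182670326182257 [ 0.61175834 -0.20452497  0.23414566] [-0.    -0.001  0.    -0.    -0.002 -0.001]
```

View pics/p8z.png

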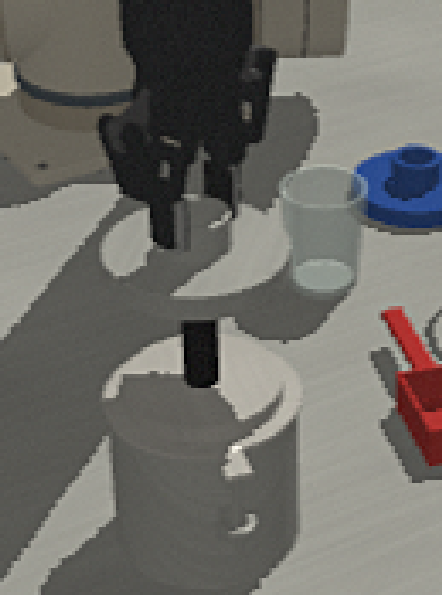

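View pics/p8top.png

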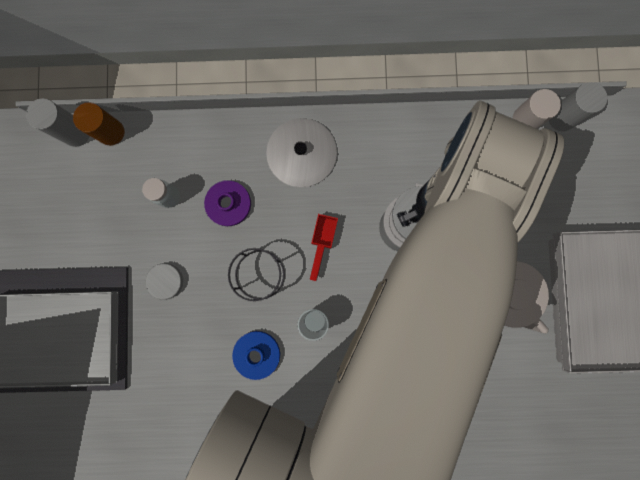

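The cover hangs level about 95 mm up, the knob is fully clear below it, the inner lid is seated, and the bystanders are in their places. Handing in.

```bash
python3 - <<'E'
from bench import r
print(r.close_job()); s=r.sense(); print(s["clock"],s["ee_pos"],s["ft_force"],s["finger_gap"])
E
```

```text
the job is handed in; nothing more can be done
None
the job is handed in; nothing more can be done
```

The task was carried out and handed in at about 18 s of the 50 s. The hand-in gives no verdict, so success rests on my own checks below.

**What I did:** I lifted the double lid off the stand by its knob; the wrist force read about 5.4 N, the weight of both lids. I turned it to match the canister and lowered it with the pin through the eyelet. I then let go of the knob, gripped the cover by its collar and raised the cover straight up.

**Last checks:**
- **Seating:** the lid met the rim at the expected height, with the inner lid's flange 110 mm above the canister's underside. After release the wrist force was about 0 N.
- **Cover:** it hangs level and still, about 95 mm above where it lay, with the knob clear below it. The wrist force is about 1.8 N, close to the cover's own weight.
- **Surroundings:** the scene and top views show the inner lid seated and the canister in place. The bystanders look unmoved, though the arm hides part of the pitcher from the top camera.

**What disagreed:**
- **Finger gap:** it read about 2 to 3 mm below the real diameters of the knob and the collar.
- **Cameras:** the views differed by about 2 mm, and up to 6 mm for the knob in the first rough reading.
- **Grip closing:** the wrist force rose to about 5 N on the tool each time the jaws closed, and was gone once I lifted.

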